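# Stow the clipper in the caddy's hidden tilt-out bin

### The job

Press the orange latch button on the teal caddy so that the hidden tilt-out bin springs open, lower the chrome clipper lengthwise into the bin (do not let it fall from above the bin), then push the bin's front panel shut until the latch catches and it stays flush by itself. Leave the other things on the bench where they are.

Things in the scene. Friction and masses are not known exactly. Their poses are not given: they have to be found in the camera images.
- caddy: Teal three-tier caddy, fixed. Origin on the bench under its centre, z up, -x its front. Lowest tier: x -70..70, y -165..150, 172 tall; its front at y -89..147 is the plain panel of the hidden bin; the solid tower at y -165..-90 has the latch button on top. Over the bin (y -63..147), on posts, two trays. A gripper straight above the open bin would hit them: lean it, pointing down and to +x.
- tray_edge (a point): Middle of the lower front edge of the caddy's middle tray (caddy x -70, y 42, z 270), axes as the caddy. This tray takes x -70..70, y -63..147, z 270..302; the top tray x -50..70, z 360..392 with bottles to z 440. Between the lowest tier's top (z 172) and z 270 it is open but for four posts (x -55 and 62, y -52 and 138).
- latch_top (a point): Centre of the top face of the orange latch button, a round cap 34 in diameter that stands 14 above the tower (top at z 186), at caddy x -30, y -130. Pressed straight down.
- latch (a joint): Latch button travel, m: 0 up, 0.010 fully down. Sprung: 2 N to start, 5.5 N fully down; the bin is released once it is about 3 mm down. It comes back up by itself, and the bin latches again when it is pushed shut.
- bin (a joint): Tilt-out bin angle, rad: 0 shut and latched, 0.75 fully open (panel leans out 43 degrees). Hinge along caddy y at caddy x -70, z 12. Released, a damped spring swings it to 0.75 in about 0.5 s and holds it. To shut: push the panel's outer face near its top (5 to 8 N) a little beyond flush, to about -0.02 (stop at -0.06); a sprung tooth catches it and it stays at 0.
- bin_lip (a point): Middle of the outer top edge of the bin's front panel, 150 from the hinge, at caddy y 40; moves with the bin. Bin axes: x into the bin from the panel, z up along the panel, y along the width; with the bin shut they agree with the caddy's, with the bin open z leans out of the front. The panel is 8 thick (x 0..8) and 236 wide.
- bin_floor (a point): Centre of the bin's inner floor, axes as at bin_lip; 56.5 behind the panel's outer face, 70 from the hinge and 80 below the lip along z. Inner space x -48..48, y -100..100; back and side walls stand 35 high, the front is the panel. With the bin open the mouth, about 100 wide, lies between the panel's top and the front edge of the lowest tier's top (caddy x -70, z 172).
- clipper_center (a point): Centre (half-way up) of the chrome clipper, loose on the bench: 160 long along its x (dark blades at +x), 40 wide along y, 36 tall (26, then 10, over the last 50 at the blade end); 0.2 to 0.4 kg, balance point about 10 towards -x. It goes into the bin with its length along the bin's width, either way round.
- mirror: Round hand mirror with grey frame, lying flat, 205 long, disc 116 in diameter, 12 thick, loose; origin under the disc's centre, handle to -x. Leave alone.
- comb_a: Orange guard comb, 62 x 46 x 22, loose, origin under its centre. Leave alone.
- comb_b: The other orange guard comb, the same size. Leave alone.
- spray: White bottle with black cap, 56 in diameter, 150 tall, loose, origin under its centre. Leave alone.
- tin: Aluminium tin, 64 in diameter, 80 tall, loose, origin under its centre. Leave alone.
Things that resemble listed ones, but are neither listed nor needed, are in the scene too. Of the things that look like the part that bears clipper_center, take the one that is farthest to the robot's right at the start.

How it is judged:
By the outcome, as a careful person would: the job done as asked, in the order asked, and still so for the second after the job is handed in, with the robot touching nothing.
It also fails if it takes over 72 s, if anything falls off the work surface, if the arm or the gripper's body presses on something with over 40 N, if the wrist force passes 120 N, or if a joint passes its speed limit or range.

### The arm

A 7-joint arm with a two-finger parallel gripper is mounted at the origin on the work surface. World frame = base frame: x ahead of the robot, y to its left, z up, the work surface at z = 0. Lengths are in m, angles in rad, forces in N, time in s.
With the tool pointing down it reaches from about 0.4 to 0.85 m from the base axis. Payload 10.4 kg.
Tool frame: the origin (TCP) lies midway between the tips of the shut fingers; the grasp point (between the pads) lies 19 mm behind it (arm.pinch_z is the distance from the TCP to the grasp point, in m); z points along the fingers, y is the direction in which the jaws open and shut (so a half turn about z gives the same grasp; the last joint's range is limited). The gripper opens to 87 mm and grips with 3 to 60 N. Pads are 19 mm wide; open, the fingers measure 117 mm over their backs; the gripper's body (75 mm by 190 mm) begins 51 mm behind the grasp point.
Start: joints at [-1.295, 0.332, -0.065, 1.46, 0.022, 1.35, -0.088], TCP at [0.184, 0.597, 0.223] pointing down, gripper open.
Joint ranges: [-2.6, 2.6], [-0.5, 2.12], [-1.47, 1.34], [0.16, 2.42], [-1.27, 4.41], [0.06, 2.06], [-2.6, 2.6]. Speed limits (rad/s): [2.22, 2.22, 2.79, 2.79, 3.14, 3.14, 3.14].

### API

Orientations are given as a unit quaternion [w, x, y, z].
In Python, from bench import arm, cams, finish_job gives the robot as it stands. The module is installed in compiled form; this text tells all that it offers.
- The arm moves only by the tool play_rows, never from a script. Its argument "series" is a list of rows, each a list of 7 numbers: the shift along the world's x, y, z normalised to -1 to 1, where 1 is 40 mm, then the turn, a rotation vector about the world's x, y, z normalised to -1 to 1, where 1 is 0.12 rad, then the opening, from 0 (shut) to 1 (fully open). A call has 1 to 20 rows; each row shifts and turns the pose as measured when the row begins; what a row does not reach is not made up. A row lasts 1/12 s, in which the tool goes at most 41.7 mm and 7.16 degrees, less where a joint would pass 70% of its speed; a pose out of reach is approached as far as the arm can. A call with a number of a shift or a turn outside -1 to 1 is refused whole. A call with a gripper value outside its range is refused whole. The fingers move at their own pace and stop on an object; the grip force is fixed at half the most. Time passes only in rows, so rows that do not move let the fingers close. It gives the time, the measured TCP pose, the force and the opening at its end, in the units of the state.
- arm.sense(): the state, without advancing time (a new reading comes with each control period).
- cams.read_camera(name): name is "side" or "top" or "wrist"; returns the picture (420x560x3 uint8, red, green, blue); there is no depth.
- cams.calibration(name): a dict with "mtx" (3x3 intrinsics, pixels), "R" (3x3) and "t" (3): a world point X has camera coordinates R X + t; the wrist camera has in their place "T_tool_cam" (4x4, takes a point from camera to tool coordinates, whose origin is the TCP and whose axes are the flange's). Camera axes: x right, y down, z forward; pixel columns grow to the right and rows downward; lengths in m; the calibration is good to about 2 mm. The wrist camera is an equidistant fisheye: a pixel r from the principal point sees the ray r / f radians off the axis. A picture is of the moment at which its call begins: read the wrist's pose just before it. calibration takes no time and is no camera call.
- finish_job(): hands the job in, once; it reports no verdict.
The state is a dict: "time": time; "joint_pos": joint angles; "qvel": joint speeds; "joint_efforts": joint torques, N m; "tcp_pos": TCP position; "eef_rot": TCP orientation; "ft_force": force on the tool from outside, world axes, zero at the start; "wrist_torque": the same for the moment, N m; "width": opening from 0.0 (shut) to 1.0 (fully open).
Only numpy, scipy, OpenCV 4.12 (cv2) and the standard library are available. Lean on these libraries where they do the work, as an engineer would, in place of code of your own. Each camera call takes 0.05 s, during which the arm holds its last target. There are 200 camera calls.

## Working session

There is one attempt and no reset: what is moved stays moved. The work goes in short steps, Python scripts to look and compute and a tool call to move; the robot and the scene stay as the last step left them, time stands still between calls to the robot, and variables do not carry over. Pictures are saved under pics/ and viewed, about 8 in all and at most 12, crops included, and the job is handed in when it is done.

Besides the shell and the picture viewer there is one more tool, called after "Emit:" as name(argument=value, ...), one argument or row to a line, values as JSON. play_rows: Moves the arm, as the interface text tells. Scaled input: -1 to 1 covers 40 mm each way for a shift and 0.12 rad each way for a turn. Its arguments: {"type":"object","properties":{"series":{"type":"array","items":{"type":"array","items":{"type":"number","minimum":-1,"maximum":1}}}},"required":["series"]}

```bash
mkdir -p pics
cat > h.py <<'E'
import numpy as np, cv2
from bench import arm, cams, finish_job
def snap(name,fn):
    im=cams.read_camera(name); cv2.imwrite('pics/'+fn,cv2.cvtColor(im,cv2.COLOR_RGB2BGR)); return im
def ray(name,u,v):
    c=cams.calibration(name);K,R,t=map(np.array,(c['mtx'],c['R'],c['t']))
    d=R.T@np.linalg.solve(K,[u,v,1]); return -R.T@t,d
def onz(name,u,v,z):
    o,d=ray(name,u,v); return o+d*(z-o[2])/d[2]
def proj(name,X):
    c=cams.calibration(name);K,R,t=map(np.array,(c['mtx'],c['R'],c['t']))
    p=K@(R@np.array(X)+t); return p[:2]/p[2]
E
python3 - <<'E'
from h import *
print(arm.sense())
a=snap('top','t0.png');b=snap('side','s0.png')
for n in('top','side'):
    o,d=ray(n,280,210);print(n,o,d,cams.calibration(n)['mtx'])
print(cams.calibration('wrist'))
E
```

```text
{'time': 0.0, 'joint_pos': array([-1.29458558,  0.33283917, -0.06468784,  1.46094077,  0.0215975 ,
        1.34991402, -0.08848881]), 'qvel': array([ 4.53053730e-04, -3.55751425e-04,  9.07924144e-05,  1.04167389e-03,
       -6.56829178e-05,  1.52444664e-03, -1.38866999e-03]), 'joint_efforts': array([ 5.21262536e-04, -6.23270917e+01,  2.49609986e-02, -3.89883149e+01,
       -6.13612938e-02,  3.99547513e-02,  1.01429650e-04]), 'tcp_pos': array([0.18388695, 0.59692634, 0.2217746 ]), 'eef_rot': array([-7.07623818e-05,  1.48840174e-01,  9.88861016e-01, -6.99425161e-04]), 'ft_force': array([ 0.64635565,  0.85660286, -0.35907211]), 'wrist_torque': array([-0.01240725,  0.00033084, -0.04777581]), 'width': 1.0014409882710886}
top [ 0.33396689 -0.01770709  1.45590412] [ 0.15091572 -0.00514519 -0.98856724] [[388.49686951   0.         281.18835617]
 [  0.         388.49686951 207.04476838]
 [  0.           0.           1.        ]]
side [ 0.34668119 -0.83612537  0.7737676 ] [ 0.15917983  0.78618936 -0.59713822] [[378.99759516   0.         279.14311019]
 [  0.         378.99759516 210.3556528 ]
 [  0.           0.           1.        ]]
{'mtx': array([[325.1922621 ,   0.        , 281.92975682],
       [  0.        , 325.1922621 , 206.2835668 ],
       [  0.        ,   0.        ,   1.        ]]), 'T_tool_cam': array([[-2.94087234e-04, -9.60776045e-01, -2.77325269e-01,
         7.58277386e-02],
       [ 9.99999792e-01, -1.23565162e-04, -6.32357543e-04,
         4.56924802e-04],
       [ 5.73286238e-04, -2.77325397e-01,  9.60775882e-01,
        -1.61785511e-01],
       [ 0.00000000e+00,  0.00000000e+00,  0.00000000e+00,
         1.00000000e+00]])}
```

View pics/t0.png

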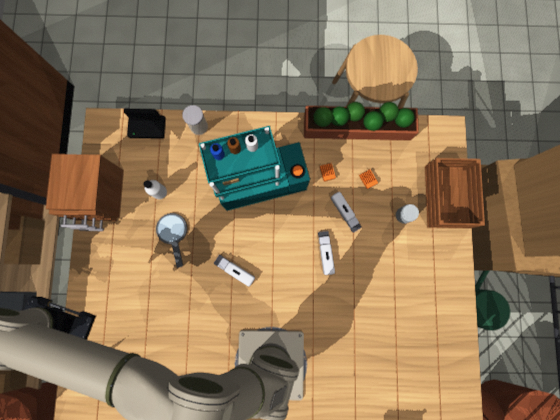

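View pics/s0.png

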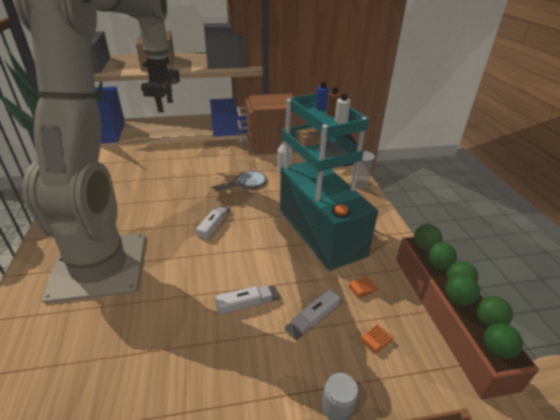

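Top view: the rightmost clipper is at about (345,211), the latch at (297,171), and the caddy front faces the robot. I'll zoom in on both.

Run:
```python
import cv2,numpy as np
a=cv2.imread('pics/t0.png')[120:240,195:385]; b=cv2.imread('pics/s0.png')[80:345,240:400]
A=cv2.resize(a,None,fx=4,fy=4,interpolation=cv2.INTER_CUBIC)
cv2.imwrite('pics/c1.png',A)
B=cv2.resize(b[:],None,fx=2.25,fy=2.25,interpolation=cv2.INTER_CUBIC);cv2.imwrite('pics/c2.png',B)
from h import *
for n,f in(('top','t0'),('side','s0')):
    im=cv2.imread(f'pics/{f}.png');hsv=cv2.cvtColor(im,cv2.COLOR_BGR2HSV)
    m=cv2.inRange(hsv,(5,200,120),(16,255,255));k,l,s,c=cv2.connectedComponentsWithStats(m)
    for i in range(1,k):
        if s[i,4]>40: print(n,s[i],c[i],onz(n,*c[i],0.186).round(4))
```

```text
top [321 164  14  17 157] [327.0955414  171.78980892] [ 0.661  -0.1802  0.186 ]
top [293 166  10  10  67] [297.28358209 170.19402985] [ 0.6644 -0.0799  0.186 ]
top [360 170  17  18 167] [367.95808383 178.46706587] [ 0.6409 -0.3177  0.186 ]
```

View pics/c1.png

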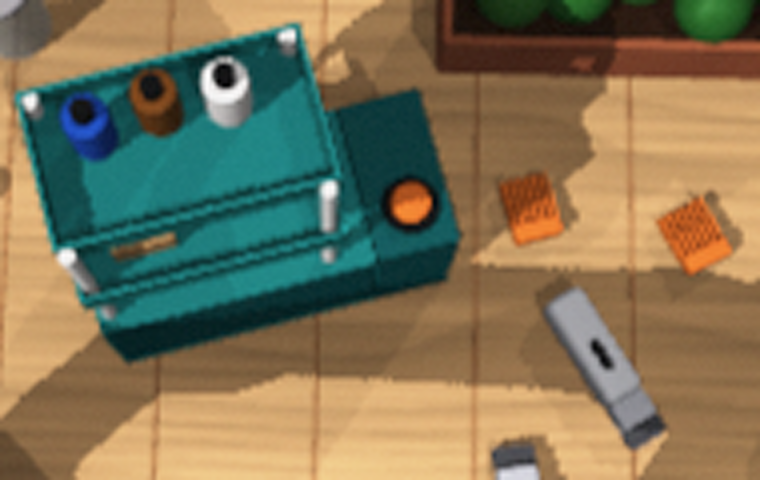

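View pics/c2.png

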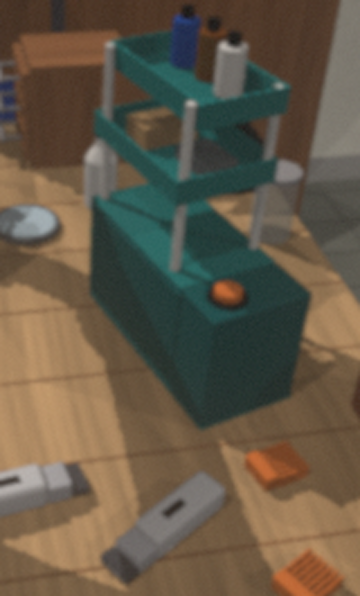

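```bash
cat >> h.py <<'E'
def T(u,v): return 'top',195+u/4,120+v/4
def S(u,v): return 'side',240+u/2.25,80+v/2.25
def fit(obs,x0):
    from scipy.optimize import least_squares
    def w(p,X):
        c,s=np.cos(p[2]),np.sin(p[2]); return [p[0]+c*X[0]-s*X[1],p[1]+s*X[0]+c*X[1],X[2]]
    f=lambda p:np.concatenate([proj(n,w(p,np.array(X)/1e3))-[u,v] for (n,u,v),X in obs])
    r=least_squares(f,x0,loss='soft_l1'); return r.x,f(r.x).reshape(-1,2)
E
python3 - <<'E'
from h import *
F=-70
cad=[(T(459,237),(F,-165,172)),(T(417,92),(70,-165,172)),(T(128,361),(F,150,0)),(T(445,280),(F,-165,0)),(T(98,318),(F,150,172)),(T(411,203),(-30,-130,186)),
(S(212,322),(F,-165,172)),(S(207,425),(F,-165,0)),(S(308,295),(70,-165,172)),(S(292,395),(70,-165,0)),(S(93,205),(F,150,172)),(S(92,293),(F,150,0)),(S(229,292),(-30,-130,186))]
p,r=fit(cad,[.65,.05,.2]);print('caddy',p,r.round(1).tolist())
for X in [(-30,-130,186),(-70,-30,100)]:
    c,s=np.cos(p[2]),np.sin(p[2]);print(p[0]+(c*X[0]-s*X[1])/1e3,p[1]+(s*X[0]+c*X[1])/1e3)
cl=[(T(545,305),(-80,20,36)),(T(580,288),(-80,-20,36)),(T(630,447),(80,20,10)),(T(664,425),(80,-20,10)),(T(612,415),(60,20,26)),(T(648,390),(60,-20,26))]
cl=[(o,(X[0],-X[1],X[2])) for o,X in cl]
for q in (-2.1,):
    p,r=fit(cl,[.55,-.2,q]);print('clip',p,r.round(1).tolist())
for k in [T(545,305),T(580,288)]:print(onz(*k,.036))
for k in [T(630,447),T(664,425)]:print(onz(*k,.01))
E
```

```text
caddy [0.65988573 0.05337375 0.26424846] [[0.3, 0.6], [0.4, -1.7], [-1.2, -0.5], [-0.0, 0.1], [-0.4, 2.4], [-0.4, -0.7], [1.1, 0.9], [-3.3, 2.7], [2.8, -0.5], [-0.5, 1.7], [0.1, -4.5], [-0.7, 0.2], [-0.1, -1.5]]
0.6648809627431655 -0.07994934582772195
0.6001510115206355 0.006132205126758945
clip [ 0.55673877 -0.27054798 -2.58615612] [[-1.0, -2.1], [-0.6, -3.2], [-0.6, -0.1], [-0.1, -0.0], [1.9, 2.9], [2.0, 3.7]]
[ 0.60638351 -0.21491959  0.036     ]
[ 0.6231962  -0.24764119  0.036     ]
[ 0.47794635 -0.29784272  0.01      ]
[ 0.49925127 -0.32998426  0.01      ]
```

Emit:
play_rows(
  series=[
    [0.42,-0.9,0,0,0,0.33,1],
    [0.42,-0.9,0,0,0,0.33,1],
    [0.42,-0.9,0,0,0,0.33,1],
    [0.42,-0.9,0,0,0,0.33,1],
    [0.42,-0.9,0,0,0,0.33,1],
    [0.42,-0.9,0,0,0,0.33,1],
    [0.42,-0.9,0,0,0,0.33,1],
    [0.42,-0.9,0,0,0,0.33,1],
    [0.42,-0.9,0,0,0,0.33,1],
    [0.42,-0.9,0,0,0,0.33,1],
    [0.42,-0.9,0,0,0,0.33,1],
    [0.2,-0.9,0,0,0,0.33,1],
    [0.2,-0.9,0,0,0,0.33,1],
    [0.2,-0.9,0,0,0,0.33,1],
    [0.2,-0.9,0,0,0,0.33,1],
    [0.2,-0.9,0,0,0,0.33,1],
    [0.2,-0.9,0,0,0,0.33,1],
    [0.2,-0.9,0,0,0,0.33,1],
    [0.2,-0.9,0,0,0,0.33,1],
    [0.2,-0.9,0,0,0,0.33,1],
  ],
)

```text
time: 1.77
tcp_pos: [0.4354, -0.1557, 0.2141]
eef_rot: [-0.002, -0.268, 0.963, -0.002]
ft_force: [1.1, 1.3, -1.1]
width: 0.998
```

Run:
```python
from h import *
s=arm.sense();print(s['tcp_pos'],s['joint_pos'].round(3),s['eef_rot'])
w=snap('wrist','w1.png');sd=snap('side','s1.png')
B=cv2.cvtColor(cv2.resize(sd[0:300,60:330],None,fx=1.4,fy=1.4),cv2.COLOR_RGB2BGR)
W=cv2.cvtColor(w,cv2.COLOR_RGB2BGR)[:, 70:490]
cv2.imwrite('pics/m1.png',np.hstack([W,B[:420]]));print(W.shape,B.shape)
```

```text
[ 0.43544882 -0.15572929  0.21405318] [-0.628 -0.093  0.839  1.918  0.078  1.288  2.301] [-0.00188443 -0.26810989  0.96338328 -0.00248643]
(420, 420, 3) (420, 378, 3)
```

View pics/m1.png

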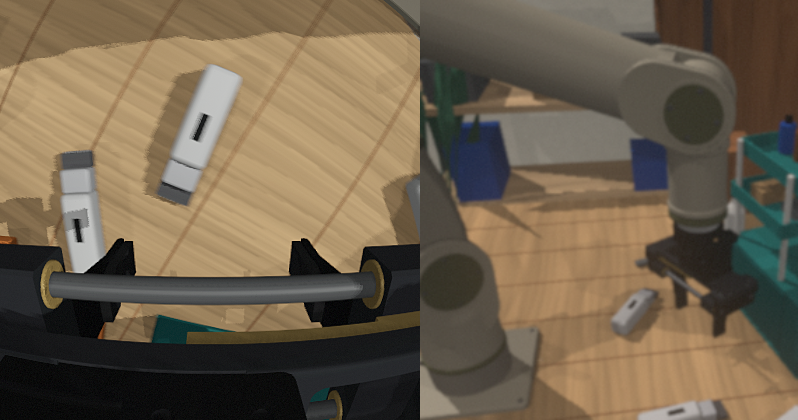

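The wrist view shows the two other clippers; the side view shows the gripper body is widest along the jaw direction. Wrist joint 7 is near its limit, so I'll turn the tool back (tool x along caddy +y) and lean it before pressing.

Emit:
play_rows(
  series=[
    [0.05,0,0.1,0,0,-0.97,0],
    [0.05,0,0.1,0,0,-0.97,0],
    [0.05,0,0.1,0,0,-0.97,0],
    [0.05,0,0.1,0,0,-0.97,0],
    [0.05,0,0.1,0,0,-0.97,0],
    [0.05,0,0.1,0,0,-0.97,0],
    [0.05,0,0.1,0,0,-0.97,0],
    [0.05,0,0.1,0,0,-0.97,0],
    [0.05,0,0.1,0,0,-0.97,0],
    [0.05,0,0.1,0,0,-0.97,0],
    [0.05,0,0.1,0,0,-0.97,0],
    [0.05,0,0.1,0,0,-0.97,0],
    [0.05,0,0.1,0,0,-0.97,0],
    [0.05,0,0.1,0,0,-0.97,0],
    [0.05,0,0.1,0,0,-0.97,0],
    [0.05,0,0.1,0,0,-0.97,0],
  ],
)

```text
time: 3.2
tcp_pos: [0.4643, -0.1571, 0.2761]
eef_rot: [-0.009, 0.651, 0.759, 0.002]
ft_force: [-0.3, -0.7, 0.1]
width: 0.009
```

```bash
cat >> h.py <<'E'
from scipy.spatial.transform import Rotation as Rn
CAD=np.array([.6599,.0534]);YAW=.264
def cw(x,y,z): # caddy mm -> world m
    c,s=np.cos(YAW),np.sin(YAW); return np.array([CAD[0]+(c*x-s*y)/1e3,CAD[1]+(s*x+c*y)/1e3,z/1e3])
def q2R(q): return Rn.from_quat([q[1],q[2],q[3],q[0]])
def Rt(xang,lean): # tool x at world angle xang (down), then lean to caddy +x
    c,s=np.cos(xang),np.sin(xang); R0=np.array([[c,s,0],[s,-c,0],[0,0,-1]]).T
    R0=np.array([[c,s,0],[s,-c,0],[0,0,-1.]])
    ax=np.array([-np.sin(YAW),np.cos(YAW),0]); return Rn.from_rotvec(-lean*ax)*Rn.from_matrix(R0)
def need(p,R=None):
    s=arm.sense(); d=np.array(p)-s['tcp_pos']; r=(R*q2R(s['eef_rot']).inv()).as_rotvec() if R else np.zeros(3)
    print('tcp',s['tcp_pos'].round(4),'j',s['joint_pos'].round(2),'f',s['ft_force'].round(1),'w',round(s['width'],3))
    print('shift/40mm',(d/.04).round(2),'turn/.12',(r/.12).round(2)); return d,r
E
python3 - <<'E'
from h import *
need(cw(-19,-130,226),Rt(YAW+np.pi/2,.7))
need(cw(-19,-130,226),Rt(YAW+np.pi/2,0))
E
```

```text
tcp [ 0.4643 -0.1571  0.2761] j [-0.55 -0.02  0.79  1.74  0.    1.42  0.4 ] f [-0.3 -0.7  0.1] w 0.009
shift/40mm [ 5.28  2.   -1.25] turn/.12 [ 1.09 -5.8   0.84]
tcp [ 0.4643 -0.1571  0.2761] j [-0.55 -0.02  0.79  1.74  0.    1.42  0.4 ] f [-0.3 -0.7  0.1] w 0.009
shift/40mm [ 5.28  2.   -1.25] turn/.12 [-0.12 -0.09  0.93]
```

Emit:
play_rows(
  series=[
    [0.3,0.1,0,0.16,-0.83,0.12,0],
    [0.3,0.1,0,0.16,-0.83,0.12,0],
    [0.3,0.1,0,0.16,-0.83,0.12,0],
    [0.5,0.2,0,0.16,-0.83,0.12,0],
    [0.5,0.2,-0.1,0.16,-0.83,0.12,0],
    [0.5,0.2,-0.1,0.16,-0.83,0.12,0],
    [0.5,0.2,-0.2,0.16,-0.83,0.12,0],
    [0.5,0.2,-0.2,0,0,0,0],
    [0.5,0.2,-0.2,0,0,0,0],
    [0.5,0.2,-0.2,0,0,0,0],
    [0.4,0.2,-0.2,0,0,0,0],
  ],
)

```text
time: 4.12
tcp_pos: [0.6597, -0.0794, 0.2277]
eef_rot: [0.216, 0.575, 0.735, 0.289]
ft_force: [1.3, 1.1, -2.9]
width: 0.005
```

Run:
```python
from h import *
need(cw(-19,-130,210),Rt(YAW+np.pi/2,.7))
```

```text
tcp [ 0.6597 -0.0794  0.2277] j [-1.07 -0.07  1.29  2.05 -0.56  0.51  0.89] f [ 1.3  1.1 -2.9] w 0.005
shift/40mm [ 0.4   0.06 -0.44] turn/.12 [-0.2   0.28  0.13]
```

Emit:
play_rows(
  series=[
    [0.2,0.03,-0.2,0,0,0,0],
    [0.2,0.03,-0.2,0,0,0,0],
    [0,0,-0.1,0,0,0,0],
    [0,0,-0.1,0,0,0,0],
  ],
)

```text
time: 4.45
tcp_pos: [0.6759, -0.0654, 0.2034]
eef_rot: [0.214, 0.569, 0.739, 0.289]
ft_force: [-0.5, -1.1, 1.3]
width: 0.005
```

Run:
```python
from h import *
need(cw(-19,-130,190),Rt(YAW+np.pi/2,.7))
```

```text
tcp [ 0.6759 -0.0654  0.2034] j [-0.98  0.16  1.27  2.04 -0.98  0.59  1.21] f [-0.5 -1.1  1.3] w 0.005
shift/40mm [-0.01 -0.29 -0.34] turn/.12 [-0.18  0.25  0.01]
```

Emit:
play_rows(
  series=[
    [0,-0.15,0.1,0,0,0,0],
    [0,-0.14,0,0,0,0,0],
    [0,0,0,0,0,0,0],
  ],
)

```text
time: 4.7
tcp_pos: [0.6749, -0.0761, 0.2056]
eef_rot: [0.212, 0.569, 0.741, 0.288]
ft_force: [-0.7, -0.1, -0.4]
width: 0.006
```

Run:
```python
from h import *
need(cw(-19,-130,190),Rt(YAW+np.pi/2,.7))
snap('side','s2.png')
im=cv2.imread('pics/s2.png')[60:300,220:420];cv2.imwrite('pics/s2c.png',cv2.resize(im,None,fx=2.4,fy=2.4,interpolation=cv2.INTER_CUBIC))
```

```text
tcp [ 0.6749 -0.0761  0.2056] j [-0.95  0.16  1.26  2.03 -0.98  0.62  1.22] f [-0.7 -0.1 -0.4] w 0.006
shift/40mm [ 0.01 -0.02 -0.39] turn/.12 [-0.17  0.22 -0.01]
```

View pics/s2c.png

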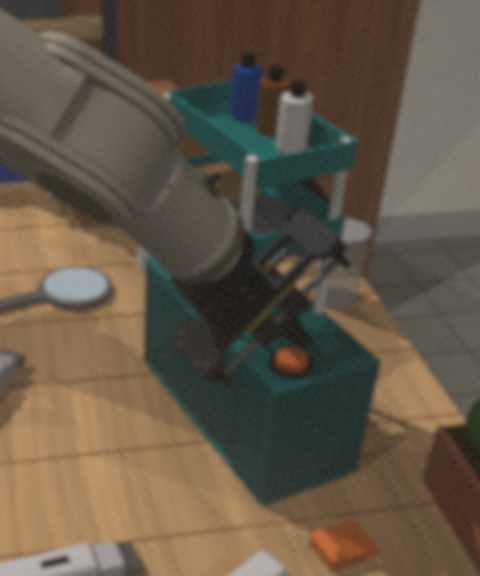

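Emit:
play_rows(
  series=[
    [0,0,-0.12,0,0,0,0],
    [0,0,-0.12,0,0,0,0],
    [0,0,-0.12,0,0,0,0],
    [0,0,0,0,0,0,0],
  ],
)

```text
time: 5.08
tcp_pos: [0.6752, -0.0764, 0.1919]
eef_rot: [0.212, 0.569, 0.739, 0.29]
ft_force: [-0.6, -0.2, 0.4]
width: 0.004
```

Emit:
play_rows(
  series=[
    [0,0,-0.1,0,0,0,0],
    [0,0,-0.1,0,0,0,0],
    [0,0,-0.05,0,0,0,0],
  ],
)

```text
time: 5.33
tcp_pos: [0.6758, -0.0767, 0.1824]
eef_rot: [0.213, 0.569, 0.739, 0.291]
ft_force: [-2.1, 0.8, 5.1]
width: 0.003
```

Emit:
play_rows(
  series=[
    [0,0,-0.08,0,0,0,0],
    [0,0,-0.03,0,0,0,0],
  ],
)

```text
time: 5.5
tcp_pos: [0.678, -0.0769, 0.1811]
eef_rot: [0.214, 0.569, 0.738, 0.294]
ft_force: [-10.3, 1.4, 15.5]
width: 0.002
```

Run:
```python
from h import *
s=arm.sense();print(s['ft_force'],s['tcp_pos'],s['joint_pos'])
a=cv2.imread('pics/s2.png');b=cv2.cvtColor(snap('side','s3.png'),cv2.COLOR_RGB2BGR)
d=cv2.absdiff(a,b).sum(2)>60; ys,xs=np.nonzero(d);print(d.sum(), xs.min(),xs.max(),ys.min(),ys.max())
for x0 in range(240,400,20): print(x0,[int(d[y:y+20,x0:x0+20].sum()) for y in range(140,280,20)])
```

```text
[-10.27842215   1.4108794   15.458276  ] [ 0.67795791 -0.07691775  0.18114566] [-0.83265107  0.22121245  1.16017823  2.05430743 -1.14359009  0.61285776
  1.36071928]
10455 0 506 0 419
240 [270, 14, 9, 0, 0, 0, 0]
260 [92, 149, 245, 63, 0, 0, 0]
280 [17, 64, 186, 244, 127, 10, 0]
300 [141, 183, 92, 32, 25, 171, 40]
320 [29, 96, 48, 74, 2, 0, 123]
340 [12, 180, 42, 72, 1, 0, 6]
360 [0, 82, 3, 0, 1, 0, 0]
380 [0, 0, 0, 0, 0, 0, 0]
```

Emit:
play_rows(
  series=[
    [0,0,0.4,0,0,0,0],
    [0,0,0.7,0,0,0,0],
    [-0.3,-0.1,0.6,0,0,0,0],
    [-0.6,-0.3,0.3,0,0,0,0],
    [-0.6,-0.6,0.2,-0.1,0.4,0,0.3],
    [-0.6,-0.7,0,-0.2,0.7,0,0.6],
    [-0.6,-0.7,0,-0.2,0.7,0,1],
    [-0.4,-0.6,0,-0.2,0.7,0,1],
    [-0.2,-0.6,0,-0.2,0.7,0,1],
    [0,-0.5,0,-0.2,0.7,0,1],
    [0,-0.4,0,-0.2,0.7,0,1],
    [0,0,0,-0.2,0.7,0,1],
  ],
)

```text
time: 6.55
tcp_pos: [0.5539, -0.2393, 0.2508]
eef_rot: [0.02, 0.613, 0.789, 0.046]
ft_force: [-1.1, 0.0, 0.7]
width: 0.529
```

Run:
```python
from h import *
need([.552,-.272,.25],Rt(np.radians(33),0))
b=cv2.cvtColor(snap('top','t4.png'),cv2.COLOR_RGB2BGR)[110:260,190:400]
s=cv2.cvtColor(snap('side','s4.png'),cv2.COLOR_RGB2BGR)[110:300,230:400]
h=450
cv2.imwrite('pics/m4.png',np.hstack([cv2.resize(b,(490,350)),cv2.resize(s,(310,350))]))
```

```text
tcp [ 0.5539 -0.2393  0.2508] j [-0.54  0.42  1.21  1.58 -0.49  1.38  0.97] f [-1.1  0.   0.7] w 0.529
shift/40mm [-0.05 -0.82 -0.02] turn/.12 [  0.1    0.89 -10.36]
```

View pics/m4.png

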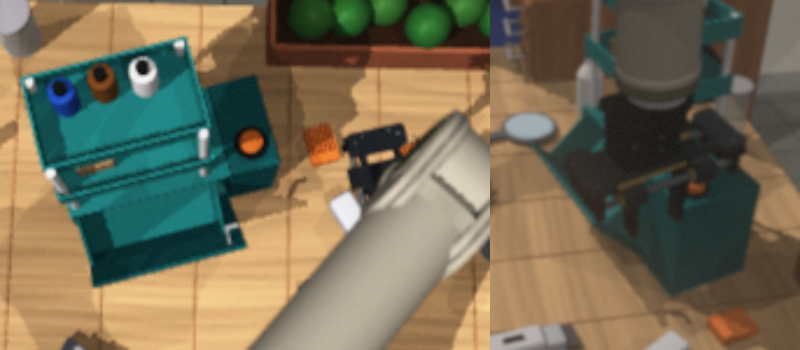

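Bin is open (top view). Now align over the clipper and look with the wrist camera.

Emit:
play_rows(
  series=[
    [0,-0.08,0,0,0.08,-0.94,1],
    [0,-0.08,0,0,0.08,-0.94,1],
    [0,-0.08,0,0,0.08,-0.94,1],
    [0,-0.08,0,0,0.08,-0.94,1],
    [0,-0.08,0,0,0.08,-0.94,1],
    [0,-0.08,0,0,0.08,-0.94,1],
    [0,-0.08,0,0,0.08,-0.94,1],
    [0,-0.08,0,0,0.08,-0.94,1],
    [0,-0.08,0,0,0.08,-0.94,1],
    [0,-0.08,0,0,0.08,-0.94,1],
    [0,0,0,0,0.08,-0.94,1],
    [0,0,0,0,0,0,1],
  ],
)

```text
time: 7.65
tcp_pos: [0.5532, -0.2675, 0.249]
eef_rot: [0.008, 0.966, 0.259, 0.01]
ft_force: [0.9, 0.3, -1.2]
width: 1.001
```

```bash
cat >> h.py <<'E'
def wproj(X,s):
    c=cams.calibration('wrist');K=c['mtx'];Tc=c['T_tool_cam']
    p=q2R(s['eef_rot']).inv().apply(np.array(X)-s['tcp_pos']); p=Tc[:3,:3].T@(p-Tc[:3,3])
    r=np.hypot(p[0],p[1]);th=np.arctan2(r,p[2]); return np.array([K[0,2]+K[0,0]*th*p[0]/r,K[1,2]+K[1,1]*th*p[1]/r])
def wonz(u,v,z,s):
    c=cams.calibration('wrist');K=c['mtx'];Tc=c['T_tool_cam']
    a=np.array([(u-K[0,2])/K[0,0],(v-K[1,2])/K[1,1]]);th=np.hypot(*a)
    d=np.r_[a/th*np.sin(th),np.cos(th)]; R=q2R(s['eef_rot']); d=R.apply(Tc[:3,:3]@d);o=s['tcp_pos']+R.apply(Tc[:3,3])
    return o+d*(z-o[2])/d[2]
E
python3 - <<'E'
from h import *
need([.552,-.272,.25],Rt(np.radians(33),0))
s=arm.sense();snap('wrist','w5.png');np.save('w5.npy',s,allow_pickle=True)
E
```

```text
tcp [ 0.5532 -0.2675  0.249 ] j [-0.52  0.57  1.31  1.52 -0.56  1.45 -0.24] f [ 0.9  0.3 -1.2] w 1.001
shift/40mm [-0.03 -0.11  0.03] turn/.12 [0.08 0.19 0.43]
```

View pics/w5.png

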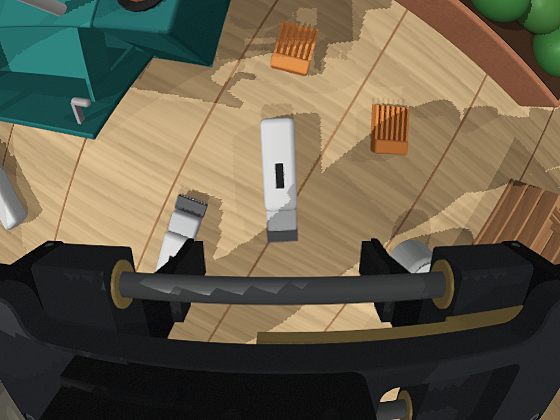

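Run:
```python
from h import *
s=np.load('w5.npy',allow_pickle=True).item()
b=(wonz(261,121,.036,s)+wonz(293,118,.036,s))/2
e=(wonz(268,242,.010,s)+wonz(298,241,.010,s))/2
m=(wonz(267,210,.036,s)+wonz(297,209,.036,s))/2
print(b,e,m,'len',np.linalg.norm((e-b)[:2]),np.linalg.norm((m-b)[:2]),np.linalg.norm(wonz(261,121,.036,s)-wonz(293,118,.036,s)))
for q in(e,m):
    a=np.arctan2(*(b-q)[[1,0]]);print(np.degrees(a))
u=(b-e)[:2];u/=np.linalg.norm(u);print('center',b[:2]-.08*u,'grasp',b[:2]-.070*u)
g=b[:2]-.070*u
need([*g,.10],Rt(np.arctan2(u[1],u[0]),0))
```

```text
[ 0.61681024 -0.22915625  0.036     ] [ 0.48344115 -0.31494262  0.01      ] [ 0.52713611 -0.28755505  0.036     ] len 0.15857684895746033 0.10701340842310615 0.036734195089908196
32.75014713969095
33.07352485915872
center [ 0.54952723 -0.27243438] grasp [ 0.55793761 -0.26702461]
tcp [ 0.5528 -0.2679  0.2491] j [-0.52  0.57  1.31  1.52 -0.56  1.45 -0.24] f [-0.2 -0.  -0.2] w 0.998
shift/40mm [ 0.13  0.02 -3.73] turn/.12 [0.08 0.19 0.35]
```

Emit:
play_rows(
  series=[
    [0.06,0.01,-0.4,0.04,0.1,0.18,0.8],
    [0.06,0.01,-0.7,0.04,0.1,0.18,0.8],
    [0,0,-0.7,0,0,0,0.8],
    [0,0,-0.7,0,0,0,0.8],
    [0,0,-0.7,0,0,0,0.8],
    [0,0,-0.6,0,0,0,0.8],
    [0,0,-0.4,0,0,0,0.8],
    [0,0,-0.2,0,0,0,0.8],
    [0,0,0,0,0,0,0.8],
  ],
)

```text
time: 8.45
tcp_pos: [0.5562, -0.2655, 0.07]
eef_rot: [0.001, 0.953, 0.303, 0.011]
ft_force: [-0.9, 0.7, -0.3]
width: 0.797
```

Run:
```python
from h import *
need([.558,-.267,.011],Rt(np.radians(32.9),0))
```

```text
tcp [ 0.5562 -0.2655  0.07  ] j [-0.42  0.7   1.11  1.71 -0.71  1.16 -0.06] f [-0.9  0.7 -0.3] w 0.797
shift/40mm [ 0.05 -0.04 -1.48] turn/.12 [-0.04  0.19 -0.35]
```

Emit:
play_rows(
  series=[
    [0.03,-0.02,-0.4,0,0.1,-0.2,0.8],
    [0.03,-0.02,-0.4,0,0.1,-0.15,0.8],
    [0,0,-0.35,0,0,0,0.8],
    [0,0,-0.25,0,0,0,0.8],
    [0,0,-0.05,0,0,0,0.8],
    [0,0,0,0,0,0,0.8],
  ],
)

```text
time: 8.95
tcp_pos: [0.5612, -0.268, 0.0157]
eef_rot: [0.0, 0.958, 0.288, 0.005]
ft_force: [-0.3, -0.1, -0.6]
width: 0.804
```

Run:
```python
from h import *
need([.558,-.267,.011],Rt(np.radians(32.9),0))
```

```text
tcp [ 0.5612 -0.268   0.0157] j [-0.37  0.78  1.05  1.72 -0.77  1.1  -0.06] f [-0.3 -0.1 -0.6] w 0.804
shift/40mm [-0.08  0.02 -0.12] turn/.12 [-0.02  0.08 -0.09]
```

Close enough; correct and grip.

Emit:
play_rows(
  series=[
    [-0.07,0.02,-0.08,0,0.05,-0.08,0.8],
    [0,0,0,0,0,0,0],
    [0,0,0,0,0,0,0],
    [0,0,0,0,0,0,0],
    [0,0,0,0,0,0,0],
    [0,0,0,0,0,0,0],
    [0,0,0,0,0,0,0],
    [0,0,0.1,0,0,0,0],
    [0,0,0.3,0,0,0,0],
    [0,0,0.5,0,0,0,0],
    [0,0,0.5,0,0,0,0],
  ],
)

```text
time: 9.87
tcp_pos: [0.5564, -0.2664, 0.0706]
eef_rot: [-0.002, 0.959, 0.284, 0.0]
ft_force: [-0.1, -0.0, -2.3]
width: 0.455
```

Run:
```python
from h import *
need(cw(-250,40,320),Rt(YAW+np.pi/2,0))
```

```text
tcp [ 0.5564 -0.2664  0.0706] j [-0.42  0.73  1.12  1.69 -0.7   1.19 -0.11] f [-0.1 -0.  -2.3] w 0.455
shift/40mm [-3.71  7.33  6.23] turn/.12 [-0.03 -0.02 10.5 ]
```

Emit:
play_rows(
  series=[
    [0,0,0.8,0,0,0,0],
    [0,0,0.8,0,0,0,0],
    [-0.1,0,0.8,0,0,0,0],
    [-0.2,0,0.8,0,0,0.3,0],
    [-0.3,0.2,0.8,0,0,0.6,0],
    [-0.3,0.5,0.2,0,0,0.9,0],
    [-0.3,0.6,0.1,0,0,0.9,0],
    [-0.3,0.6,0.1,0,0,0.9,0],
    [-0.3,0.6,0.1,0,0,0.9,0],
    [-0.3,0.6,0.1,0,0,0.9,0],
    [-0.3,0.6,0.1,0,0,0.9,0],
    [-0.3,0.6,0.1,0,0,0.9,0],
    [-0.3,0.6,0.1,0,0,0.9,0],
    [-0.2,0.6,0.1,0,0,0.9,0],
    [-0.1,0.6,0.1,0,0,0.9,0],
    [0,0.6,0,0,0,0.6,0],
  ],
)

```text
time: 11.2
tcp_pos: [0.4195, -0.0228, 0.2917]
eef_rot: [-0.002, 0.63, 0.776, 0.004]
ft_force: [1.4, -0.5, -1.8]
width: 0.46
```

```bash
cat >> h.py <<'E'
def binp(bx,by,bz,a=.75): # bin coords mm from hinge, by = caddy y -> world
    return cw(-70+np.cos(a)*bx-np.sin(a)*bz,by,12+np.sin(a)*bx+np.cos(a)*bz)
E
python3 - <<'E'
from h import *
need(binp(55,50,240),Rt(YAW+np.pi/2,.75)); print(binp(55,50,240),binp(55,50,87))
need(binp(55,50,240),Rt(YAW+np.pi/2,0))
E
```

```text
tcp [ 0.4195 -0.0228  0.2917] j [-1.14 -0.39  0.86  1.88  0.28  1.52 -0.12] f [ 1.4 -0.5 -1.8] w 0.46
shift/40mm [ 1.02  1.85 -1.66] turn/.12 [ 1.39 -6.07  0.43]
[0.46020122 0.05121406 0.22509546] [0.56087868 0.0784281  0.11314706]
tcp [ 0.4195 -0.0228  0.2917] j [-1.14 -0.39  0.86  1.88  0.28  1.52 -0.12] f [ 1.4 -0.5 -1.8] w 0.46
shift/40mm [ 1.02  1.85 -1.66] turn/.12 [-0.08  0.01  0.48]
```

Emit:
play_rows(
  series=[
    [0.15,0.2,0,0.15,-0.7,0.05,0],
    [0.15,0.2,0,0.15,-0.7,0.05,0],
    [0.15,0.2,0,0.15,-0.7,0.05,0],
    [0.15,0.2,0,0.15,-0.7,0.05,0],
    [0.15,0.2,-0.1,0.15,-0.7,0.05,0],
    [0.15,0.2,-0.1,0.15,-0.7,0.05,0],
    [0.15,0.2,-0.1,0.15,-0.7,0.05,0],
    [0.15,0.2,-0.1,0.15,-0.7,0.05,0],
    [0.15,0.2,-0.2,0.15,-0.5,0.03,0],
    [0,0,0,0,0,0,0],
  ],
)

```text
time: 12.03
tcp_pos: [0.4517, 0.0346, 0.2861]
eef_rot: [0.162, 0.585, 0.763, 0.223]
ft_force: [-0.5, -0.4, -2.3]
width: 0.462
```

Run:
```python
from h import *
need(binp(55,50,210),Rt(YAW+np.pi/2,.75))
```

```text
tcp [0.4517 0.0346 0.2861] j [-0.08 -0.5  -0.01  2.21 -0.14  0.89  0.23] f [-0.5 -0.4 -2.3] w 0.462
shift/40mm [ 0.71  0.55 -2.07] turn/.12 [ 0.31 -1.57 -0.04]
```

Emit:
play_rows(
  series=[
    [0.2,0.15,-0.4,0,0,0,0],
    [0.2,0.15,-0.4,0,0,0,0],
    [0.2,0.15,-0.4,0.1,-0.4,0,0],
    [0.1,0.1,-0.4,0.1,-0.5,0,0],
    [0,0,-0.3,0.1,-0.5,0,0],
    [0,0,0,0.05,-0.2,0,0],
    [0,0,0,0,0,0,0],
  ],
)

```text
time: 12.62
tcp_pos: [0.4814, 0.057, 0.2201]
eef_rot: [0.218, 0.565, 0.74, 0.293]
ft_force: [0.8, 0.2, -2.6]
width: 0.456
```

Run:
```python
from h import *
need(binp(55,50,210),Rt(YAW+np.pi/2,.75))
need(binp(55,50,140),Rt(YAW+np.pi/2,.75))
t=cv2.cvtColor(snap('top','t6.png'),cv2.COLOR_RGB2BGR)[120:250,185:335]
s=cv2.cvtColor(snap('side','s6.png'),cv2.COLOR_RGB2BGR)[90:290,210:390]
cv2.imwrite('pics/m6.png',np.hstack([cv2.resize(t,(415,360)),cv2.resize(s,(324,360))]))
```

```text
tcp [0.4814 0.057  0.2201] j [ 0.12 -0.47 -0.21  2.42 -0.48  0.49  0.51] f [ 0.8  0.2 -2.6] w 0.456
shift/40mm [-0.04 -0.01 -0.42] turn/.12 [-0.06 -0.04 -0.06]
tcp [0.4814 0.057  0.2201] j [ 0.12 -0.47 -0.21  2.42 -0.48  0.49  0.51] f [ 0.8  0.2 -2.6] w 0.456
shift/40mm [ 1.12  0.3  -1.71] turn/.12 [-0.06 -0.04 -0.06]
```

View pics/m6.png

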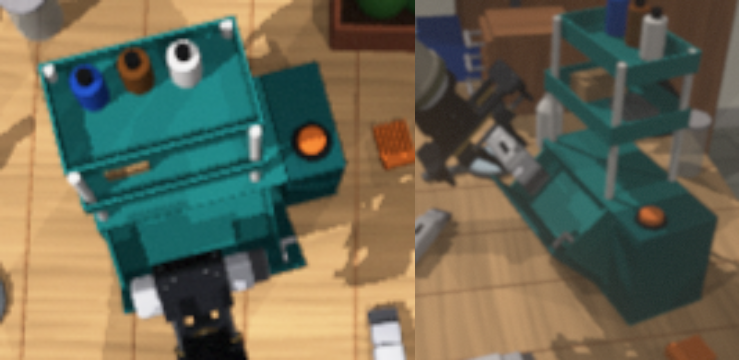

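Emit:
play_rows(
  series=[
    [0.25,0.06,-0.35,0,0,0,0],
    [0.25,0.06,-0.35,0,0,0,0],
    [0.25,0.06,-0.35,0,0,0,0],
    [0.25,0.06,-0.35,0,0,0,0],
    [0.1,0.03,-0.3,0,0,0,0],
    [0,0,0,0,0,0,0],
  ],
)

```text
time: 13.22
tcp_pos: [0.5253, 0.0638, 0.1503]
eef_rot: [0.218, 0.568, 0.739, 0.291]
ft_force: [-0.3, -0.3, -1.8]
width: 0.458
```

Run:
```python
from h import *
need(binp(55,50,140),Rt(YAW+np.pi/2,.75))
need(binp(55,50,88),Rt(YAW+np.pi/2,.75))
```

```text
tcp [0.5253 0.0638 0.1503] j [ 0.17 -0.23 -0.3   2.42 -0.66  0.25  0.71] f [-0.3 -0.3 -1.8] w 0.458
shift/40mm [0.02 0.13 0.04] turn/.12 [-0.05 -0.07  0.  ]
tcp [0.5253 0.0638 0.1503] j [ 0.17 -0.23 -0.3   2.42 -0.66  0.25  0.71] f [-0.3 -0.3 -1.8] w 0.458
shift/40mm [ 0.87  0.36 -0.91] turn/.12 [-0.05 -0.07  0.  ]
```

Emit:
play_rows(
  series=[
    [0.2,0.09,-0.2,0,0,0,0],
    [0.2,0.09,-0.2,0,0,0,0],
    [0.2,0.09,-0.2,0,0,0,0],
    [0.1,0.04,-0.1,0,0,0,0],
    [0,0,0,0,0,0,0],
  ],
)

```text
time: 13.63
tcp_pos: [0.5537, 0.075, 0.1233]
eef_rot: [0.217, 0.568, 0.738, 0.29]
ft_force: [-0.8, 0.2, -1.7]
width: 0.46
```

Run:
```python
from h import *
need(binp(55,50,88),Rt(YAW+np.pi/2,.75))
```

```text
tcp [0.5537 0.075  0.1233] j [ 0.12 -0.09 -0.29  2.38 -0.71  0.15  0.75] f [-0.8  0.2 -1.7] w 0.46
shift/40mm [ 0.16  0.08 -0.24] turn/.12 [-0.06 -0.08  0.01]
```

Emit:
play_rows(
  series=[
    [0.08,0.04,-0.12,-0.05,0.2,0,0],
    [0.08,0.04,-0.12,-0.05,0.2,0,0],
    [0,0,0,0,0,0,0],
  ],
)

```text
time: 13.88
tcp_pos: [0.5593, 0.0778, 0.115]
eef_rot: [0.203, 0.574, 0.746, 0.271]
ft_force: [0.0, -0.5, -1.7]
width: 0.454
```

Run:
```python
from h import *
need(binp(55,50,85),Rt(YAW+np.pi/2,.75))
snap('top','t7.png');t=cv2.imread('pics/t7.png')[150:240,200:320];cv2.imwrite('pics/t7c.png',cv2.resize(t,None,fx=5,fy=5,interpolation=cv2.INTER_CUBIC))
```

```text
tcp [0.5593 0.0778 0.115 ] j [ 0.24 -0.05 -0.41  2.33 -0.44  0.19  0.49] f [ 0.  -0.5 -1.7] w 0.454
shift/40mm [ 0.07  0.03 -0.08] turn/.12 [ 0.06 -0.5   0.02]
```

Emit:
play_rows(
  series=[
    [0.07,0.02,-0.08,0,0,0,0],
    [0.05,0.02,-0.06,0,0,0,0],
  ],
)

```text
time: 14.1
tcp_pos: [0.5654, 0.0784, 0.1128]
eef_rot: [0.206, 0.573, 0.744, 0.273]
ft_force: [-11.7, 0.5, 19.2]
width: 0.459
```

Emit:
play_rows(
  series=[
    [-0.04,-0.01,0.04,0,0,0,0],
    [0,0,0,0,0,0,0],
  ],
)

```text
time: 14.27
tcp_pos: [0.5638, 0.0779, 0.1154]
eef_rot: [0.207, 0.573, 0.744, 0.274]
ft_force: [-3.4, -0.5, 0.1]
width: 0.457
```

Emit:
play_rows(
  series=[
    [0,0,0,0,0,0,0.58],
    [0,0,0,0,0,0,0.58],
    [0,0,0,0,0,0,0.58],
  ],
)

```text
time: 14.52
tcp_pos: [0.5632, 0.0773, 0.1157]
eef_rot: [0.207, 0.573, 0.744, 0.274]
ft_force: [-1.0, -0.1, -1.0]
width: 0.559
```

Run:
```python
from h import *
need(binp(55,50,140),Rt(YAW+np.pi/2,.70))
```

```text
tcp [0.5632 0.0773 0.1157] j [ 0.23 -0.04 -0.41  2.33 -0.45  0.17  0.5 ] f [-1.  -0.1 -1. ] w 0.559
shift/40mm [-0.93 -0.21  0.91] turn/.12 [-0.05 -0.    0.04]
```

Emit:
play_rows(
  series=[
    [-0.12,-0.03,0.14,0,0,0,0.58],
    [-0.2,-0.05,0.24,0,0,0,0.58],
    [-0.25,-0.07,0.3,0,0,0,0.58],
    [-0.25,-0.07,0.3,0,0,0,0.58],
    [-0.25,-0.07,0.3,0,0,0,0.58],
    [-0.25,-0.07,0.3,0,0,0,0.58],
    [-0.25,-0.07,0.3,0,0,0,0.5],
    [-0.25,-0.07,0.3,0,0,0,0.4],
    [-0.25,-0.07,0.3,0,0,0,0.3],
    [-0.25,-0.07,0.3,0,0,0,0],
  ],
)

```text
time: 15.35
tcp_pos: [0.4691, 0.0491, 0.2319]
eef_rot: [0.206, 0.575, 0.742, 0.275]
ft_force: [9.5, 0.7, 10.0]
width: 0.362
```

Run:
```python
from h import *
need(binp(-30,40,140),Rt(YAW+np.pi/2,0)); print(binp(-30,40,140),binp(-15,40,140,0), binp(0,40,140))
t=cv2.cvtColor(snap('top','t8.png'),cv2.COLOR_RGB2BGR)[120:250,185:335]
s=cv2.cvtColor(snap('side','s8.png'),cv2.COLOR_RGB2BGR)[90:290,210:390]
cv2.imwrite('pics/m8.png',np.hstack([cv2.resize(t,(415,360)),cv2.resize(s,(324,360))]))
```

```text
tcp [0.4691 0.0491 0.2319] j [ 0.15 -0.5  -0.21  2.38 -0.41  0.59  0.45] f [ 9.5  0.7 10. ] w 0.362
shift/40mm [-0.01 -0.15 -3.45] turn/.12 [-1.58  5.63  0.09]
[0.46857413 0.04311844 0.09398728] [0.56740715 0.06983391 0.152     ] [0.48976429 0.04884633 0.11443644]
```

View pics/m8.png

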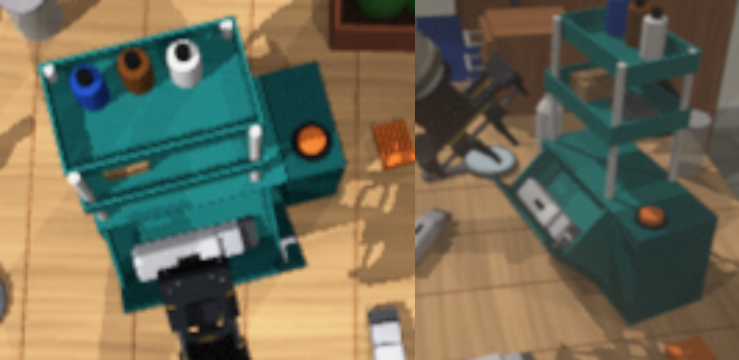

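Clipper lies flat, lengthwise in the bin. Next: turn the tool 90° (narrow side to trays) and get in front of the panel.

Run:
```python
from h import *
need(cw(-215,30,230),Rt(YAW+np.pi,.45))
print(cw(-215,30,110),cw(-167,30,100),cw(-127,30,129),cw(-78,30,140))
```

```text
tcp [0.4694 0.0517 0.2322] j [ 0.14 -0.5  -0.21  2.38 -0.41  0.59  0.44] f [ 0.5  0.5 -0.2] w 0.268
shift/40mm [-0.62 -0.64 -0.06] turn/.12 [-7.39 -0.33 11.03]
[0.44452058 0.02625765 0.11      ] [0.49085757 0.03878296 0.1       ] [0.52947173 0.04922072 0.129     ] [0.57677407 0.06200698 0.14      ]
```

Emit:
play_rows(
  series=[
    [-0.03,-0.05,0.05,-0.57,-0.02,0.85,0],
    [-0.03,-0.05,0.05,-0.57,-0.02,0.85,0],
    [-0.03,-0.05,0,-0.57,-0.02,0.85,0],
    [-0.03,-0.05,0,-0.57,-0.02,0.85,0],
    [-0.03,-0.05,0,-0.57,-0.02,0.85,0],
    [-0.03,-0.05,0,-0.57,-0.02,0.85,0],
    [-0.03,-0.05,0,-0.57,-0.02,0.85,0],
    [-0.03,-0.05,0,-0.57,-0.02,0.85,0],
    [-0.03,-0.05,0,-0.57,-0.02,0.85,0],
    [-0.03,-0.05,0,-0.57,-0.02,0.85,0],
    [-0.03,-0.05,0,-0.57,-0.02,0.85,0],
  ],
)

```text
time: 16.37
tcp_pos: [0.4558, 0.0382, 0.2436]
eef_rot: [0.229, -0.032, 0.97, 0.079]
ft_force: [-0.1, -0.3, -0.9]
width: 0.003
```

Run:
```python
from h import *
need(cw(-215,30,180),Rt(YAW+np.pi,.45))
```

```text
tcp [0.4558 0.0382 0.2436] j [-0.18 -0.42  0.07  2.22 -0.12  0.86  1.59] f [-0.1 -0.3 -0.9] w 0.003
shift/40mm [-0.28 -0.3  -1.59] turn/.12 [-1.17 -0.03  1.39]
```

Emit:
play_rows(
  series=[
    [-0.1,-0.1,-0.2,-0.55,0,0.7,0],
    [-0.1,-0.1,-0.3,-0.55,0,0.7,0],
    [-0.1,-0.1,-0.5,0,0,0,0],
    [0,0,-0.5,0,0,0,0],
    [0,0,-0.5,0,0,0,0],
    [0,0,-0.5,0,0,0,0],
    [0,0,-0.4,0,0,0,0],
    [0,0,-0.2,0,0,0,0],
    [0,0,0,0,0,0,0],
  ],
)

```text
time: 17.12
tcp_pos: [0.4447, 0.0344, 0.123]
eef_rot: [0.231, -0.144, 0.962, 0.037]
ft_force: [-1.3, 0.7, 0.8]
width: 0.003
```

Run:
```python
from h import *
need(cw(-185,30,100),Rt(YAW+np.pi,.45))
```

```text
tcp [0.4447 0.0344 0.123 ] j [-0.22 -0.31  0.1   2.41 -0.1   0.58  1.82] f [-1.3  0.7  0.8] w 0.003
shift/40mm [ 0.72 -0.01 -0.58] turn/.12 [-0.09  0.16 -0.29]
```

Emit:
play_rows(
  series=[
    [0.2,0,-0.2,0,0,0,0],
    [0.2,0,-0.2,0,0,0,0],
    [0.2,0,-0.2,0,0,0,0],
    [0.2,0,0,0,0,0,0],
    [0.2,0.05,0,0,0,0,0],
    [0,0,0,0,0,0,0],
  ],
)

```text
time: 17.62
tcp_pos: [0.4873, 0.0387, 0.1028]
eef_rot: [0.235, -0.145, 0.96, 0.04]
ft_force: [-2.0, -0.5, -2.9]
width: 0.006
```

Run:
```python
from h import *
need(cw(-165,30,105),Rt(YAW+np.pi,.45))
need(cw(-127,30,130),Rt(YAW+np.pi,.45))
```

```text
tcp [0.4873 0.0387 0.1028] j [-0.26 -0.16  0.15  2.35 -0.16  0.48  1.89] f [-2.  -0.5 -2.9] w 0.006
shift/40mm [0.14 0.02 0.05] turn/.12 [-0.14  0.23 -0.31]
tcp [0.4873 0.0387 0.1028] j [-0.26 -0.16  0.15  2.35 -0.16  0.48  1.89] f [-2.  -0.5 -2.9] w 0.006
shift/40mm [1.05 0.26 0.68] turn/.12 [-0.14  0.23 -0.31]
```

Emit:
play_rows(
  series=[
    [0.2,0.05,0.12,0,0,0,0],
    [0.2,0.05,0.15,0,0,0,0],
    [0.2,0.05,0.15,0,0,0,0],
    [0.2,0.05,0.12,0,0,0,0],
    [0.2,0.05,0.12,0,0,0,0],
    [0.2,0.05,0.1,0,0,0,0],
  ],
)

```text
time: 18.12
tcp_pos: [0.5313, 0.0513, 0.1315]
eef_rot: [0.228, -0.145, 0.962, 0.041]
ft_force: [-3.4, -1.9, -5.5]
width: 0.009
```

Run:
```python
from h import *
need(cw(-78,30,145),Rt(YAW+np.pi,.45))
s=cv2.cvtColor(snap('side','s9.png'),cv2.COLOR_RGB2BGR)[90:290,210:390]
cv2.imwrite('pics/m9.png',cv2.resize(s,None,fx=3,fy=3,interpolation=cv2.INTER_CUBIC))
```

```text
tcp [0.5313 0.0513 0.1315] j [-0.27 -0.09  0.14  2.22 -0.15  0.56  1.85] f [-3.4 -1.9 -5.5] w 0.009
shift/40mm [1.14 0.27 0.34] turn/.12 [-0.15  0.11 -0.32]
```

View pics/m9.png

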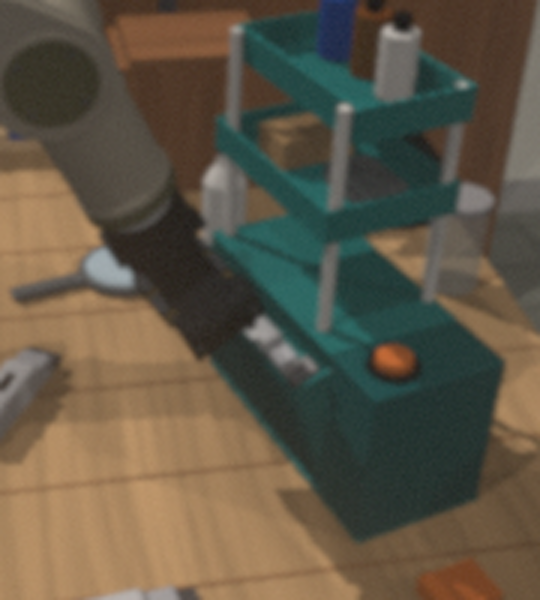

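Panel is about half shut with the clipper still inside. Continue.

Emit:
play_rows(
  series=[
    [0.2,0.05,0.1,0,0,0,0],
    [0.2,0.05,0.08,0,0,0,0],
    [0.2,0.05,0.07,0,0,0,0],
    [0.2,0.05,0.05,0,0,0,0],
    [0.15,0.04,0.03,0,0,0,0],
  ],
)

```text
time: 18.58
tcp_pos: [0.5704, 0.062, 0.1438]
eef_rot: [0.225, -0.145, 0.963, 0.041]
ft_force: [-4.2, -0.7, -2.4]
width: 0.007
```

Run:
```python
from h import *
need(cw(-74,30,145),Rt(YAW+np.pi,.45))
```

```text
tcp [0.5704 0.062  0.1438] j [-0.28 -0.01  0.15  2.11 -0.15  0.59  1.84] f [-4.2 -0.7 -2.4] w 0.007
shift/40mm [0.26 0.03 0.03] turn/.12 [-0.14  0.06 -0.33]
```

Emit:
play_rows(
  series=[
    [0.12,0.03,0,0,0,0,0],
    [0.1,0.03,0,0,0,0,0],
    [0.05,0.01,0,0,0,0,0],
  ],
)

```text
time: 18.83
tcp_pos: [0.5817, 0.0652, 0.1431]
eef_rot: [0.223, -0.146, 0.963, 0.041]
ft_force: [-33.5, -7.7, 17.3]
width: 0.005
```

Emit:
play_rows(
  series=[
    [-0.1,-0.03,0,0,0,0,0],
    [-0.15,-0.04,0,0,0,0,0],
    [-0.3,-0.08,0,0,0,0,0],
    [-0.4,-0.1,0,0,0,0,0],
    [-0.5,-0.12,0.2,0,0,0,0],
    [-0.5,-0.12,0.3,0,0,0,0],
    [-0.4,-0.1,0.4,0,0,0,0],
    [0,-0.4,0.4,0,0,0,0],
    [0,-0.6,0.4,0,0,0,0],
    [0,-0.8,0.4,0,0,0,0],
    [0,-0.8,0.2,0,0,0,0],
    [0,-0.8,0,0,0,0,0],
    [0,-0.8,0,0,0,0,0],
    [0,0,0,0,0,0,0],
    [0,0,0,0,0,0,0],
  ],
)

```text
time: 20.08
tcp_pos: [0.502, -0.1366, 0.2655]
eef_rot: [0.255, -0.145, 0.955, 0.036]
ft_force: [0.6, 0.9, 0.4]
width: 0.006
```

Run:
```python
from h import *
s=arm.sense();print(s['ft_force'],s['tcp_pos'])
t=cv2.cvtColor(snap('top','t10.png'),cv2.COLOR_RGB2BGR)[100:290,130:440]
s=cv2.cvtColor(snap('side','s10.png'),cv2.COLOR_RGB2BGR)[70:370,200:430]
cv2.imwrite('pics/m10.png',np.hstack([cv2.resize(t,(490,300)),s]))
```

```text
[0.56152768 0.85776332 0.42857915] [ 0.50199331 -0.13662409  0.26549109]
```

View pics/m10.png

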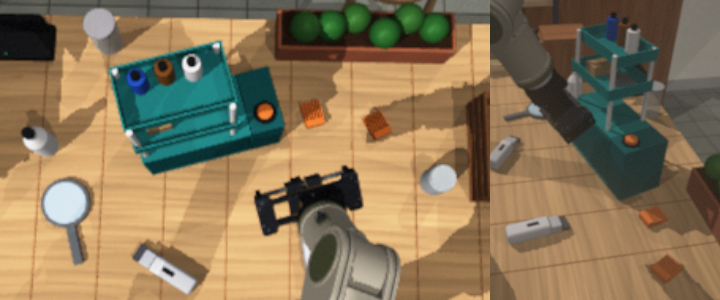

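```bash
python3 -c "
from h import *
print(arm.sense()['qvel'].round(3)); finish_job()"
```

```text
[-0.009  0.003 -0.029  0.022  0.     0.012 -0.007]
the job is handed in; nothing more can be done
```

The job is handed in at about 20 s on the robot's clock. I pressed the orange latch and the bin sprang open. I then lowered the rightmost clipper lengthwise to the bin floor before letting go, and pushed the panel shut until it met its stop.

**Last checks:**
- The final top and side pictures show the panel flush, with the gripper well clear of it for about a second. The clipper is no longer on the bench; I saw it flat in the bin before and during closing.
- The mirror, combs, spray bottle, tin and the other clippers look unmoved. I judged that by eye and did not measure it.
- With the arm clear, the wrist force read about 1 N, which is noise.

**Close to the limits:**
- **Forces:** peaks at the fingers were about 19 N on the button, 22 N at the bin floor and 38 N at the shut stop.
- **Joints:** joint 2 reached its -0.5 limit and joint 4 its 2.42 limit during the leaned moves. The readings showed neither beyond its range.

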